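Load a specimen carrier under a spring-closed cover

TASK

Load the specimen carrier into the instrument without gripping or lifting anything: press the long steel paddle down with one fingertip so that the spring-closed cover stays open, and meanwhile push the carrier along its lane by its upright tail with the other fingertip, under the cover and all the way to the end stop. Then take the fingers away so that the cover springs shut over the loaded carrier; leave the other things on the table where they are.

Things in the scene. Friction and masses are not known exactly. Their poses are not given: they have to be found in the camera images.
- loader: the fixed loading station; origin on the table, x along the lane in the loading direction (away from the robot, within 20 degrees), y left, z up; all mm below are in this frame. Grey bed 20 high, x -165 to 145, y -66 to 12; left of it a foot 8 high to y 60. At its far end the black instrument head, x 67 to 145, y +-60, 47 high (a round cap on it to z 58).
- lane_end (a point): foot of the end stop, on the lane's centre line: x 46, y -42, z 20. The lane runs from here to x -165 along y -42, floor at z 20, 43 wide between two aluminium rails 6 wide, tops at z 28; it is open at the robot's end. The stop is an upright face 26 tall.
- hinge_mid (a point): a point on the axis of the cover's hinge bar (x -50, y 0, z 48). The bar is 10 thick, along x from -156 to 56, between two posts 16 wide, tops at z 56, at x -161 and x 60. Fingers can straddle it: paddle to its left, lane to its right.
- cover (a joint): cover's angle about the hinge bar, rad: 0 shut, 0.65 fully open (stop). A spring shuts it: 0.10 N m when shut, 0.23 fully open (3 to 8 N on the paddle 30 mm from the bar). Flap and paddle are one rocking piece: the paddle pressed down lifts the flap. The carrier's block passes under the lip from about 0.32 up; 0.40 to 0.55 is a good opening.
- lip (a point): middle of the lower edge of the flap's down-turned lip (x 2.5, y -55, z 36 when shut); it moves with the cover. The black flap covers x 0 to 50, y -4 to -68, underside at z 50 when shut. The lip, 5 thick, y -42 to -68, at its front edge, blocks the carrier's block while shut.
- paddle_mid (a point): centre of the upper face of the steel paddle, a plate 160 (x) x 37 x 4 that is part of the cover (x -80, y 32; z 44.6 when shut). The paddle spans x -160 to 0, y 14 to 50; when shut its top is at z 41 at the inner edge, rising to 49 at the outer. At 0.45 rad its top is at about z 34 at y 21 and z 32 at y 28.
- carrier: loose aluminium carrier (about 0.12 kg) in the lane, axes as the loader's; origin mid-underside. Foot plate 80 (x) x 40 x 8; far end: block 32 (x) x 30, top 26 above the underside; near end: upright tail 12 (x) x 36, top 41 above it; the low gap of 36 between takes the lip when loaded. Origin starts at x -85 to -46, outside the cover; against the stop it is at x 6.
- carrier_tail (a point): centre of the rear (near) face of the carrier's tail, the face to push: 40 behind the carrier's origin, 30 above its underside
- tape_roll: bystander: white tape roll lying flat, 84 outside, 18 high; origin near the middle of its underside
- solvent_jar: bystander: amber jar with cap, 40 across, 55 high; origin near the middle of its underside
- driver: bystander: screwdriver lying, 150 long; origin near the middle of its underside
- dish: bystander: shallow glass dish, 64 across, 22 high; origin near the middle of its underside
- connector_box: bystander: small cardboard box 60 x 45 x 30; origin near the middle of its underside
- lens_mount: bystander: dark steel lens pedestal, 44 across the foot, 44 high; origin near the middle of its underside
- cleaver: bystander: low black bench cleaver with a steel top, 70 x 40 x 34; origin near the middle of its underside
- post_holder: bystander: aluminium post holder, 32 across the foot, 56 high, with a thumbscrew; origin near the middle of its underside

How it is judged:
By the outcome, as a careful person would: the job done as asked, in the order asked, and still so for the second after the job is handed in, with the robot touching nothing.
It also fails if it takes over 48 s, if anything falls off the work surface, if the arm or the gripper's body presses on something with over 40 N, if the wrist force passes 120 N, or if a joint passes its speed limit or range.

ROBOT

A 7-joint arm with a two-finger parallel gripper is mounted at the origin on the work surface. World frame = base frame: x ahead of the robot, y to its left, z up, the work surface at z = 0. Lengths are in m, angles in degrees, forces in N, time in s.
With the tool pointing down it reaches from about 0.425 to 0.875 m from the base axis. Payload 4.7 kg.
Tool frame: the origin (TCP) lies midway between the tips of the shut fingers; the grasp point (between the pads) lies env.grip_point_offset behind it (env.grip_point_offset is the distance from the TCP to the grasp point, in m); z points along the fingers, y is the line along which they close (so a half turn about z gives the same grasp; the last joint's range is limited). The gripper opens to 87 mm and grips with 3 to 60 N. Pads are 19 mm wide; open, the fingers measure 117 mm over their backs; the gripper's body (75 mm by 190 mm) begins 51 mm behind the grasp point.
Start: joints at [64.463, 18.392, -4.016, 83.108, 1.295, 78.541, -3.26], TCP at [0.288, -0.583, 0.223] pointing down, gripper open.
Joint ranges: [-163.93, 163.93], [-17.29, 119.83], [-79.2, 71.16], [3.27, 140.29], [-89.18, 269.18], [5.43, 117.66], [-154.24, 154.24]. Speed limits (degrees/s): [147.25, 147.25, 180, 180, 180, 180, 180].

INTERFACE

Orientations are given as [roll, pitch, yaw] about the fixed x, y, z axes, in that order (R = Rz(yaw) Ry(pitch) Rx(roll)).
In Python, from cell import env gives the robot as it stands.
- The arm moves only by the shell command python3 -m creep 'ROWS' [FORCE]. ROWS is a JSON object of lists of equal length, an entry for each row: "translation": the shift along the tool's x, y, z in units of 0.08 m (1.0 is 0.08 m), a list of three; "turn": the turn, a rotation vector about the tool's x, y, z in units of 180 degrees (1.0 is 180 degrees), a list of three; "grip": the opening, from 0 (shut) to 1 (fully open). In form: {"translation": [[x, y, z], ...], "turn": [[ax, ay, az], ...], "grip": [grip, ...]}. A call has 1 to 5 rows; each row shifts and turns the commanded pose from where the row before left it, along the tool's axes as they then stand; what a row does not reach is not made up. A row lasts 1/8 s, in which the tool goes at most 62.5 mm and 10.7 degrees, less where a joint would pass 70% of its speed; a pose out of reach is approached as far as the arm can. A call with a number of a shift or a turn outside -1 to 1 is refused whole. A call with a gripper value outside its range is refused whole. The fingers move at their own pace and stop on an object; FORCE is the grip in N (left out, the last holds). Time passes only in rows, so rows that do not move let the fingers close. It gives the time, the measured TCP pose, the force, the opening and the grip force at its end, in the units of the state.
- env.get_obs(): the state, without advancing time (a new reading comes with each control period).
- env.read_camera(name): name is "scene" or "top" or "wrist"; returns a dict with "frame" (420x560x3 uint8, red, green, blue), "z_map" (420x560 float32, m along the optical axis (not along the pixel's ray), 0 where there is no reading), "K" (3x3 intrinsics, pixels), "rvec" (rotation vector, rad) and "tvec" (3), from world to camera coordinates, as OpenCV has them. Camera axes: x right, y down, z forward; pixel columns grow to the right and rows downward; lengths in m; the calibration is good to about 2 mm. A picture is of the moment at which its call begins.
- env.sign_off(): hands the job in; it is judged then, once.
The state is a dict: "time_s": time; "qpos": joint angles; "joint_velocities": joint speeds; "effort": joint torques, N m; "tool_pos": TCP position; "tool_rot": TCP orientation; "force": force on the tool from outside, world axes, zero at the start; "wrist_torque": the same for the moment, N m; "grip_width": finger opening in m; "grasp_force": force on a finger pad.
Only numpy, scipy, OpenCV 4.12 (cv2) and the standard library are available. Lean on these libraries where they do the work, as an engineer would, in place of code of your own. Each camera call takes 0.05 s, during which the arm holds its last target. There are 200 camera calls.

## Working session

There is one attempt and no reset: what is moved stays moved. The work goes in short steps, Python scripts to look and compute and a shell command to move; the robot and the scene stay as the last step left them, time stands still between calls to the robot, and variables do not carry over. Pictures are saved under pics/ and viewed, at most 10 in all, crops included, and the job is handed in when it is done.

```bash
mkdir -p pics; ls
cat > h.py <<'E'
import numpy as np, cv2
from cell import env
def snap(n,f):
    c=env.read_camera(n); np.savez('pics/'+f+'.npz',**c)
    cv2.imwrite('pics/'+f+'.png',cv2.resize(c['frame'][:,:,::-1],(784,588),interpolation=cv2.INTER_CUBIC)); return c
def world(c,u,v):
    R=cv2.Rodrigues(c['rvec'])[0]; z=c['z_map'][int(round(v)),int(round(u))]
    p=np.linalg.inv(c['K'])@[u,v,1]*z
    return R.T@(p-np.ravel(c['tvec']))
def cloud(c):
    R=cv2.Rodrigues(c['rvec'])[0]; h,w=c['z_map'].shape
    u,v=np.meshgrid(np.arange(w),np.arange(h)); K=np.linalg.inv(c['K'])
    p=np.stack([u,v,np.ones_like(u)],-1)@K.T*c['z_map'][...,None]
    return (p-np.ravel(c['tvec']))@R
E
python3 - <<'E'
from h import *
snap('top','top0'); snap('scene','scene0'); print(env.get_obs(), env.grip_point_offset)
E
```

```text
pics
{'time_s': 0.1, 'qpos': array([64.46319088, 18.4338947 , -4.01499537, 83.16536419,  1.2953035 ,
       78.54071202, -3.25740847]), 'joint_velocities': array([-0.09920953, -0.04167606, -0.07081936, -0.16223654, -0.02960403,
        0.02688899,  0.09190385]), 'effort': array([-3.04339537e-04, -4.92572987e+01, -4.05975413e-01, -3.13398635e+01,
       -6.43715705e-02,  3.95003858e-02,  1.04766518e-04]), 'tool_pos': array([ 0.28818996, -0.58209279,  0.22160354]), 'tool_rot': array([-1.79905271e+02,  5.79498329e-03,  2.63484953e+01]), 'force': array([ 0.75095689, -0.38260811,  0.29168723]), 'wrist_torque': array([ 0.02468186, -0.01062451, -0.04523027]), 'grasp_force': 0.0, 'grip_width': 0.0869439635489427} 0.0187
```

View pics/top0.png

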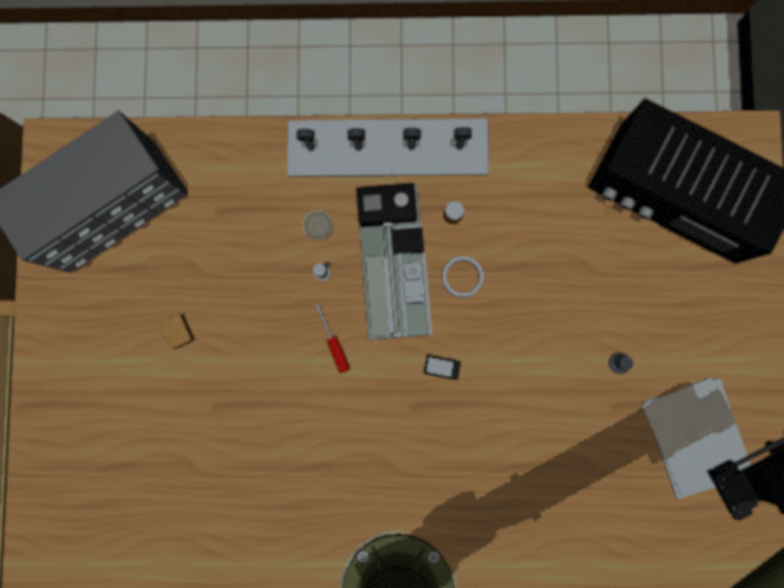

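View pics/scene0.png

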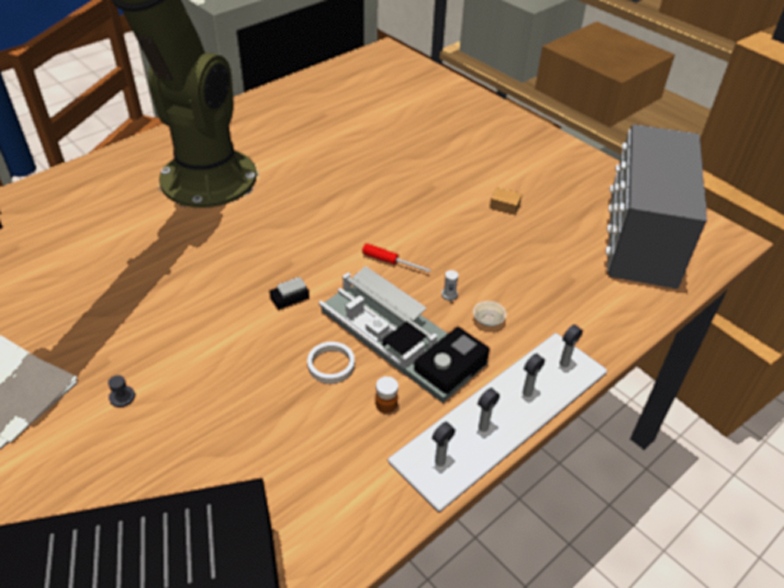

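```bash
cat > fit.py <<'E'
from h import *
from scipy.optimize import minimize
def hm(x,y):
    """loader static height at local mm; nan where moving parts"""
    h=np.zeros_like(x)
    bed=(x>-165)&(x<145)&(y>-66)&(y<12); foot=(x>-165)&(x<145)&(y>=12)&(y<60)
    h[foot]=8; h[bed]=20
    rail=(x>-165)&(x<46)&(((y>-69.5)&(y<-63.5))|((y>-20.5)&(y<-14.5))); h[rail]=28
    h[(x>67)&(x<145)&(abs(y)<60)]=47
    pad=(x>-160)&(x<0)&(y>13.5)&(y<50.5); h[pad]=44.6+(y[pad]-32)*.22
    h[(x>0)&(x<50)&(y>-68)&(y<-4)]=54
    h[(x>-156)&(x<56)&(abs(y)<5)]=53
    return h
def fit(c,p0,box=.25):
    P=cloud(c).reshape(-1,3)*1000; ok=(c['z_map'].ravel()>0)
    P=P[ok]; 
    def cost(p,full=False):
        a=np.radians(p[2]); d=P[:,:2]-p[:2]
        x=np.cos(a)*d[:,0]+np.sin(a)*d[:,1]; y=-np.sin(a)*d[:,0]+np.cos(a)*d[:,1]
        m=(x>-190)&(x<165)&(y>-85)&(y<80)&(P[:,2]<70)
        return np.minimum(abs(P[m,2]-hm(x[m],y[m])),12).mean()
    best=None
    for da in (-8,-4,0,4,8):
        r=minimize(cost,[p0[0],p0[1],p0[2]+da],method='Nelder-Mead',options=dict(initial_simplex=[[p0[0],p0[1],p0[2]+da],[p0[0]+15,p0[1],p0[2]+da],[p0[0],p0[1]+15,p0[2]+da],[p0[0],p0[1],p0[2]+da+4]]))
        if best is None or r.fun<best.fun: best=r
    return best.x,best.fun
def loc(p,P):
    a=np.radians(p[2]); d=P[...,:2]*1000-p[:2]
    return np.stack([np.cos(a)*d[...,0]+np.sin(a)*d[...,1],-np.sin(a)*d[...,0]+np.cos(a)*d[...,1],P[...,2]*1000],-1)
E
python3 - <<'E'
from fit import *
c=dict(np.load('pics/top0.npz')); s=560/784
for u,v in [(357,188),(415,185),(368,337),(430,333),(414,297),(390,280),(500,450)]: print(u,v,world(c,u*s,v*s))
a=world(c,386*s,205*s); b=world(c,400*s,335*s); y=np.degrees(np.arctan2(*(a-b)[1::-1]))
p0=np.array([*((a[:2]*.52+b[:2]*.48)*1000),y]);print(p0)
p,f=fit(c,p0);print(p,f)
L=loc(p,cloud(c)).reshape(-1,3); m=(abs(L[:,1]+42)<15)&(L[:,0]>-165)&(L[:,0]<60)
q=L[m]; q=q[np.argsort(q[:,0])]
for x in range(-164,56,4):
    k=q[abs(q[:,0]-x)<2,2]
    if len(k): print(x,k.max().round(1),np.median(k).round(1),end=' | ')
E
```

```text
357 188 [0.80272428 0.07828934 0.05096931]
415 185 [ 0.8174441  -0.03927685  0.0147126 ]
368 337 [0.50383602 0.05810483 0.01094769]
430 333 [ 0.51102248 -0.0674917   0.02472185]
414 297 [ 0.58071399 -0.03519575  0.05925269]
390 280 [0.61506786 0.0121079  0.05601568]
500 450 [ 0.275725   -0.20777303 -0.00272623]
[643.11714326   6.98215083   5.91937195]
[670.41428363  13.11515806   4.50821484] 3.3765084284747333
-164 23.6 19.6 | -160 26.3 21.8 | -156 24.9 20.8 | -152 22.0 19.4 | -148 27.2 20.5 | -144 23.5 18.0 | -140 24.7 20.8 | -136 23.5 21.3 | -132 28.6 18.3 | -128 22.8 18.4 | -124 21.6 17.8 | -120 22.6 19.2 | -116 24.6 20.2 | -112 22.5 18.3 | -108 24.9 20.7 | -104 23.8 18.3 | -100 66.2 53.4 | -96 68.9 62.5 | -92 63.0 59.7 | -88 67.1 57.8 | -84 34.4 28.1 | -80 33.3 28.0 | -76 34.1 27.7 | -72 34.0 29.2 | -68 33.4 27.1 | -64 33.2 26.8 | -60 32.7 26.6 | -56 34.0 27.1 | -52 50.7 42.8 | -48 50.5 45.1 | -44 48.8 45.0 | -40 49.9 44.6 | -36 51.7 45.6 | -32 51.4 46.1 | -28 52.2 46.6 | -24 49.1 46.3 | -20 48.0 44.1 | -16 22.5 21.3 | -12 26.2 18.7 | -8 24.6 19.8 | -4 24.9 19.5 | 0 59.1 36.0 | 4 55.1 50.6 | 8 57.8 52.9 | 12 59.2 54.7 | 16 59.1 53.3 | 20 59.6 53.6 | 24 58.1 53.7 | 28 58.2 54.3 | 32 58.7 52.8 | 36 58.6 53.0 | 40 56.7 53.2 | 44 57.9 53.3 | 48 57.0 52.9 | 52 51.2 46.4 |
```

```bash
cat > to.py <<'E'
import sys; from h import *
from scipy.spatial.transform import Rotation as R
p=[float(v) for v in open('pose.txt').read().split()]
def rep(lx,ly,z,yaw=None):
    o=env.get_obs(); a=np.radians(p[2]); c,s=np.cos(a),np.sin(a)
    t=np.array([p[0]+c*lx-s*ly,p[1]+s*lx+c*ly,z])/1000
    M=R.from_euler('xyz',o['tool_rot'],degrees=True); T=R.from_euler('xyz',[180,0,p[2]],degrees=True)
    d=o['tool_pos']*1000-[p[0],p[1],0]
    print('t',round(o['time_s'],2),'local now',(c*d[0]+s*d[1]).round(1),(-s*d[0]+c*d[1]).round(1),d[2].round(1),'F',o['force'].round(1),'w',o['grip_width'].round(4))
    print('shift total(units, target axes)',(T.inv().apply(t-o['tool_pos'])/.08).round(3),'turn',((M.inv()*T).as_rotvec()/np.pi).round(4))
if __name__=='__main__': rep(*map(float,sys.argv[1:4]))
E
echo 670.4 13.1 4.5 > pose.txt
python3 -m creep '{"translation":[[0,0,0],[0,0,0],[0,0,0]],"turn":[[0,0,0.0405],[0,0,0.0405],[0,0,0.0405]],"grip":[0.63,0.63,0.63]}'
python3 to.py -150 -7 200
```

```text
time_s: 0.48
tool_pos: [0.2883, -0.5822, 0.2219]
tool_rot: [-179.9, 0.0, 4.2]
force: [-0.9, 0.8, -0.1]
grip_width: 0.0653
grasp_force: 0.0Traceback (most recent call last):
  File "to.py", line 11, in <module>
    if __name__=='__main__': rep(*map(float,sys.argv[1:4]))
                             ~~~^^^^^^^^^^^^^^^^^^^^^^^^^^^
  File "to.py", line 9, in rep
    print('t',round(o['time_s'],2),'local now',(c*d[0]+s*d[1]).round(1),(-s*d[0]+c*d[1]).round(1),d[2].round(1),'F',o['force'].round(1),'w',o['grip_width'].round(4))
                                                                                                                                            ^^^^^^^^^^^^^^^^^^^^^
AttributeError: 'float' object has no attribute 'round'
```

```bash
sed -i "s/o\['grip_width'\].round(4)/round(o['grip_width'],4)/" to.py
python3 to.py -150 -7 200
```

```text
t 0.47 local now -427.7 -563.5 221.9 F [-0.9  0.8 -0.1] w 0.0653
shift total(units, target axes) [ 3.471 -6.956  0.273] turn [-0.0003  0.0002 -0.0015]
```

```bash
for i in 1 2 3; do python3 -m creep '{"translation":[[0.23,-0.464,0.02],[0.23,-0.464,0.02],[0.23,-0.464,0.02],[0.23,-0.464,0.02],[0.23,-0.464,0.02]],"turn":[[0,0,0],[0,0,0],[0,0,0],[0,0,0],[0,0,0]],"grip":[0.63,0.63,0.63,0.63,0.63]}' | sed -n 2,3p; done
python3 to.py -150 -7 200
python3 - <<'E'
from h import *
snap('wrist','w0')
E
```

```text
tool_pos: [0.3659, -0.3887, 0.2141]
tool_rot: [-180.0, 0.0, 4.5]
tool_pos: [0.443, -0.1967, 0.2062]
tool_rot: [180.0, 0.0, 4.5]
tool_pos: [0.5202, -0.0047, 0.1982]
tool_rot: [180.0, 0.0, 4.5]
t 2.35 local now -151.1 -6.0 198.2 F [1.  0.3 0.2] w 0.0548
shift total(units, target axes) [ 0.014  0.013 -0.023] turn [ 0.0001  0.0002 -0.0002]
```

View pics/w0.png

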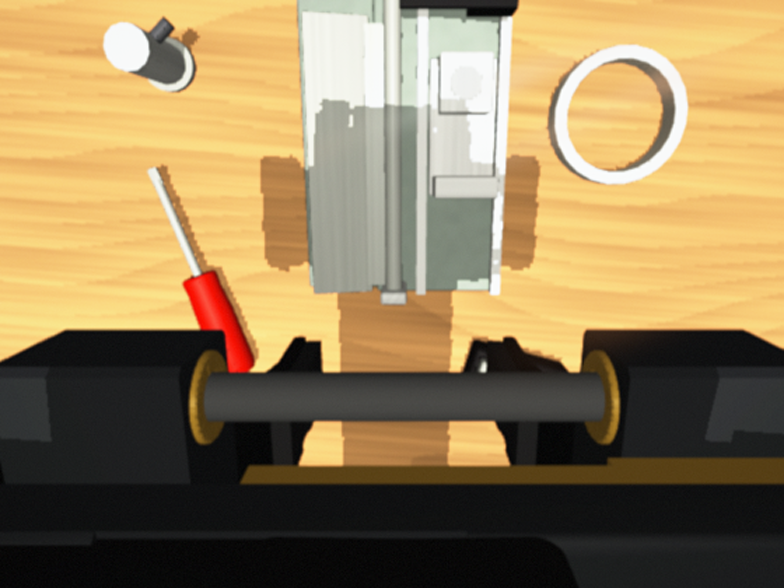

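The wrist view is aligned with the lane: carrier tail at about (465,187), hinge bar at x≈393, paddle at 305–370. I'll refine the pose with its depth.

Run:
```python
from fit import *
c=dict(np.load('pics/w0.npz')); c['z_map'][230:]=0
p,f=fit(c,[670.4,13.1,4.5]);print(p,f)
L=loc(p,cloud(c)); ok=c['z_map']>0; L=L[ok]
def row(sel,ax,lo,hi,st):
    q=L[sel]
    for x in np.arange(lo,hi,st):
        k=q[abs(q[:,ax]-x)<st/2,2]
        if len(k): print(x,np.median(k).round(1),end=' | ')
    print()
row(abs(L[:,1]+42)<12,0,-168,-10,2)
row(abs(L[:,0]+140)<12,1,-72,64,2)
row(abs(L[:,0]+94)<4,1,-72,-10,2)
```

```text
[666.48797582  13.95725794   4.48970393] 2.7077659467481294
-168 0.6 | -164 19.5 | -162 19.8 | -160 19.6 | -158 19.6 | -156 19.7 | -154 19.7 | -152 19.8 | -150 19.7 | -148 19.8 | -146 19.6 | -144 19.8 | -142 19.7 | -140 19.6 | -138 19.7 | -136 19.8 | -134 19.7 | -132 19.5 | -130 19.6 | -128 19.7 | -126 19.6 | -124 19.7 | -122 20.0 | -120 19.6 | -118 19.9 | -116 19.8 | -114 19.9 | -112 19.6 | -110 19.6 | -108 19.8 | -106 19.5 | -104 20.0 | -102 19.7 | -100 60.7 | -98 60.8 | -96 60.8 | -94 60.7 | -92 60.7 | -90 60.8 | -88 41.8 | -86 27.5 | -84 27.9 | -82 27.8 | -80 27.9 | -78 27.6 | -76 27.7 | -74 28.0 | -72 27.9 | -70 27.7 | -68 27.6 | -66 27.7 | -64 27.9 | -62 27.7 | -60 27.9 | -58 27.8 | -56 28.0 | -54 27.6 | -52 40.2 | -50 45.8 | -48 45.8 | -46 45.9 | -44 45.8 | -42 45.9 | -40 46.1 | -38 46.0 | -36 46.1 | -34 46.1 | -32 46.0 | -30 46.0 | -28 46.0 | -26 45.9 | -24 45.7 | -22 45.8 | -20 45.4 | -16 21.4 | -14 19.9 | -12 19.9 | 
-70 27.6 | -68 27.5 | -66 27.7 | -64 26.7 | -62 19.7 | -60 19.7 | -58 19.7 | -56 19.8 | -54 19.8 | -52 19.6 | -50 19.8 | -48 19.8 | -46 19.8 | -44 19.6 | -42 19.8 | -40 19.6 | -38 19.4 | -36 19.6 | -34 19.5 | -32 19.9 | -30 19.9 | -28 19.8 | -26 19.7 | -24 19.4 | -22 19.4 | -20 27.4 | -18 27.8 | -16 27.6 | -14 20.1 | -12 19.7 | -10 19.5 | -8 19.6 | -6 19.8 | -4 50.2 | -2 52.3 | 0 52.4 | 2 52.5 | 4 50.9 | 6 42.3 | 8 42.2 | 10 42.2 | 12 42.3 | 14 42.6 | 16 41.6 | 18 41.2 | 20 41.7 | 22 42.0 | 24 42.8 | 26 43.2 | 28 43.4 | 30 44.1 | 32 44.4 | 34 44.8 | 36 45.1 | 38 45.6 | 40 46.0 | 42 46.4 | 44 47.1 | 46 47.6 | 48 47.9 | 50 48.1 | 58 7.5 | 60 6.5 | 62 -0.4 | 
-70 27.1 | -68 27.5 | -66 27.8 | -60 60.5 | -58 60.5 | -56 60.9 | -54 60.9 | -52 60.8 | -50 60.8 | -48 61.0 | -46 60.6 | -44 60.7 | -42 60.6 | -40 60.8 | -38 60.7 | -36 60.9 | -34 60.7 | -32 60.5 | -30 60.7 | -28 60.7 | -26 60.8 | -24 47.4 | -22 26.9 | -20 27.6 | -18 27.7 | -16 27.5 | -14 20.4 | -12 19.3 |
```

```bash
echo 666.8 13.9 4.5 > pose.txt; python3 to.py -119 -7 55
```

```text
t 2.4 local now -145.7 -0.0 198.2 F [1.5 5.  0.8] w 0.0548
shift total(units, target axes) [0.334 0.087 1.79 ] turn [-0.0014 -0.0005  0.0022]
```

```bash
python3 -m creep '{"translation":[[0,0,0],[0,0,0]],"turn":[[0,0,0],[0,0,0]],"grip":[0.63,0.63]}'; python3 to.py -119 -7 55
```

```text
time_s: 2.65
tool_pos: [0.5197, -0.0073, 0.1982]
tool_rot: [180.0, 0.1, 4.4]
force: [0.1, -0.2, -0.4]
grip_width: 0.0551
grasp_force: 0.0
t 2.65 local now -148.3 -9.6 198.2 F [ 0.1 -0.2 -0.4] w 0.0551
shift total(units, target axes) [ 0.366 -0.032  1.79 ] turn [ 0.0002  0.0003 -0.0007]
```

```bash
python3 -m creep '{"translation":[[0.07,0,0.3],[0.07,0,0.4],[0.07,0,0.4],[0.07,0,0.4],[0.07,0,0.25]],"turn":[[0,0,0],[0,0,0],[0,0,0],[0,0,0],[0,0,0]],"grip":[0.63,0.63,0.63,0.63,0.63]}'
python3 -m creep '{"translation":[[0,0,0],[0,0,0]],"turn":[[0,0,0],[0,0,0]],"grip":[0.63,0.63]}' >/dev/null; python3 to.py -119 -7 55
python3 - <<'E'
from h import *
snap('wrist','w1')
c=env.read_camera('scene'); f=c['frame'][170:310,210:370,::-1]; np.savez('pics/s1.npz',**c)
cv2.imwrite('pics/s1.png',cv2.resize(f,None,fx=4.5,fy=4.2,interpolation=cv2.INTER_CUBIC))
E
```

```text
time_s: 3.28
tool_pos: [0.5472, -0.0055, 0.0569]
tool_rot: [180.0, 0.1, 4.3]
force: [0.2, -0.8, -0.7]
grip_width: 0.0545
grasp_force: 0.0
t 3.52 local now -119.1 -8.6 59.6 F [ 0.5  0.2 -1.3] w 0.0548
shift total(units, target axes) [ 0.001 -0.02   0.058] turn [ 0.0001 -0.0005 -0.0003]
```

View pics/w1.png

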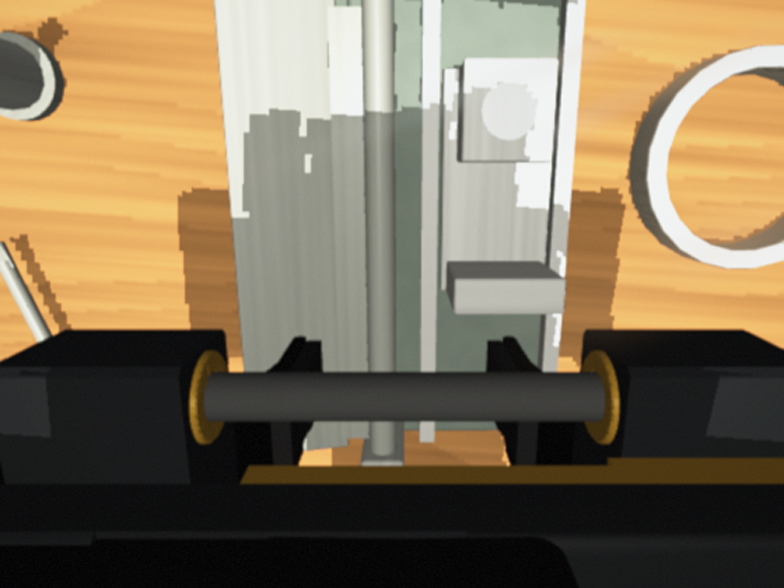

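View pics/s1.png

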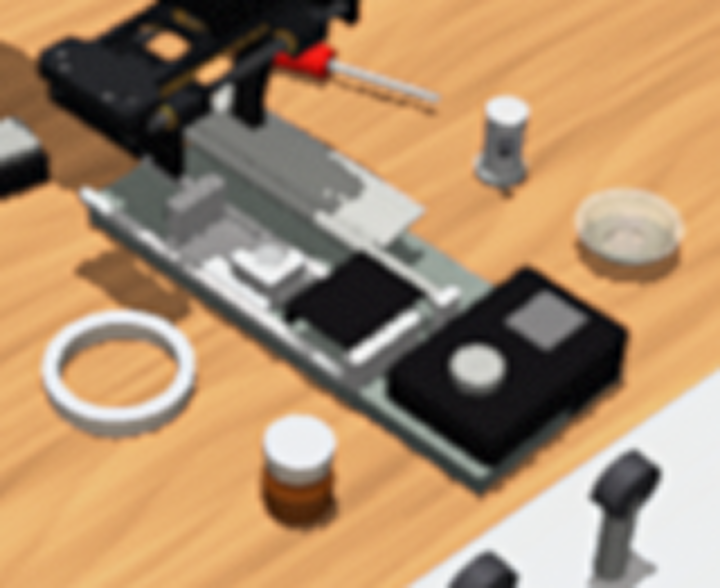

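The wrist view shows the left finger (≈(305,390)) over the paddle and the right finger (≈(500,390)) in the lane behind the tail (≈(505,290)). The scene crop agrees. Pressing down now.

```bash
python3 -m creep '{"translation":[[0,0,0.06],[0,0,0.06],[0,0,0.06],[0,0,0],[0,0,0]],"turn":[[0,0,0],[0,0,0],[0,0,0],[0,0,0],[0,0,0]],"grip":[0.63,0.63,0.63,0.63,0.63]}' | sed -n 2,4p
python3 -m creep '{"translation":[[0,0,0.05],[0,0,0.05],[0,0,0.04],[0,0,0],[0,0,0]],"turn":[[0,0,0],[0,0,0],[0,0,0],[0,0,0],[0,0,0]],"grip":[0.63,0.63,0.63,0.63,0.63]}' | sed -n 2,4p
python3 to.py -119 -7 33
python3 - <<'E'
from fit import *
p=np.loadtxt('pose.txt')
for n in('scene','wrist'):
    c=env.read_camera(n); np.savez('pics/x_%s.npz'%n,**c); L=loc(p,cloud(c)); ok=c['z_map']>0; L=L[ok]
    for nm,x0,x1 in(('flap',8,45),('pad',-60,-10)):
        for y in (-60,-45,-30,-15,20,30,40,46):
            k=L[(L[:,0]>x0)&(L[:,0]<x1)&(abs(L[:,1]-y)<3),2]
            if len(k): print(n,nm,y,np.median(k).round(1),len(k))
E
```

```text
tool_pos: [0.548, -0.0037, 0.044]
tool_rot: [180.0, 0.0, 4.5]
force: [-0.4, 1.1, 0.4]
tool_pos: [0.5484, -0.007, 0.0347]
tool_rot: [179.7, 0.0, 4.4]
force: [-4.6, -5.1, 14.9]
t 4.88 local now -119.6 -11.5 34.7 F [-4.6 -5.1 14.9] w 0.0548
shift total(units, target axes) [ 0.008 -0.056  0.022] turn [ 0.0014  0.0001 -0.0007]
scene flap -60 79.6 37
scene flap -45 73.2 33
scene flap -30 65.6 37
scene flap -15 62.3 19
scene flap 20 10.7 4
scene flap 30 10.9 1
scene flap 40 10.2 18
scene flap 46 9.2 23
scene pad -60 33.3 66
scene pad -45 47.4 36
scene pad -30 47.6 23
scene pad -15 30.8 3
scene pad 20 36.6 32
scene pad 30 35.2 27
scene pad 40 33.0 26
scene pad 46 30.8 11
wrist pad -60 26.2 377
wrist pad -45 45.8 1765
wrist pad -30 45.5 1851
wrist pad -15 27.2 1707
wrist pad 20 34.0 1800
wrist pad 30 32.4 1739
wrist pad 40 30.6 1688
wrist pad 46 29.8 805
```

```bash
python3 -m creep '{"translation":[[0,0,0],[0,0,0],[0,0,0]],"turn":[[0,0,0],[0,0,0],[0,0,0]],"grip":[0.63,0.63,0.63]}' | sed -n 2,4p;python3 to.py -119 -7 33;python3 -m creep '{"translation":[[0,-0.03,0.02],[0,0,0],[0,0,0]],"turn":[[0,0,0],[0,0,0],[0,0,0]],"grip":[0.63,0.63,0.63]}' | sed -n 2,4p;python3 to.py -119 -7 33
```

```text
tool_pos: [0.5485, -0.0069, 0.0348]
tool_rot: [179.7, -0.0, 4.4]
force: [-4.1, -6.0, 15.3]
t 5.35 local now -119.6 -11.5 34.8 F [-4.1 -6.  15.3] w 0.0553
shift total(units, target axes) [ 0.007 -0.056  0.022] turn [ 0.0014 -0.     -0.0007]
tool_pos: [0.5491, -0.0051, 0.0336]
tool_rot: [179.7, -0.1, 4.4]
force: [-4.7, -7.5, 14.7]
t 5.72 local now -118.8 -9.7 33.6 F [-4.7 -7.5 14.7] w 0.0546
shift total(units, target axes) [-0.002 -0.034  0.007] turn [ 0.0017 -0.0005 -0.0008]
```

```bash
cat > chk.py <<'E'
from fit import *
p=np.loadtxt('pose.txt'); import sys
c=env.read_camera('wrist'); S=env.read_camera('scene')
np.savez('pics/lastw.npz',**c); np.savez('pics/lasts.npz',**S)
L=loc(p,cloud(c))[c['z_map']>0]; Q=loc(p,cloud(S))[S['z_map']>0]
m=(L[:,1]>18)&(L[:,1]<48)&(L[:,0]<-3)&(L[:,0]>float(sys.argv[1]))&(L[:,2]<50)&(L[:,2]>15)
k=np.polyfit(L[m,1],L[m,2],1); print('angle from paddle',(.216-np.arctan(k[0])).round(3),m.sum())
m=(Q[:,1]>-62)&(Q[:,1]<-10)&(Q[:,0]>8)&(Q[:,0]<45)&(Q[:,2]>45); k=np.polyfit(Q[m,1],Q[m,2],1); print('flap',-np.arctan(k[0]).round(3))
m=(abs(L[:,1]+42)<14)&(L[:,2]>57)&(L[:,2]<64)&(L[:,0]<-20); 
if m.any(): print('tail top x',np.percentile(L[m,0],[2,50,98]).round(1))
m=(abs(L[:,1]+42)<12)&(L[:,2]>43)&(L[:,2]<49)&(L[:,0]<0)
if m.any(): print('block x',np.percentile(L[m,0],[2,50,98]).round(1))
E
python3 -m creep '{"translation":[[0.06,0,0],[0.08,0,0],[0.08,0,0],[0.08,0,0],[0,0,0]],"turn":[[0,0,0],[0,0,0],[0,0,0],[0,0,0],[0,0,0]],"grip":[0.63,0.63,0.63,0.63,0.63]}' | sed -n 2,4p;python3 to.py -43 -7 33; python3 chk.py -65
```

```text
tool_pos: [0.5707, 0.0014, 0.0314]
tool_rot: [-180.0, 0.2, 4.5]
force: [-4.8, 1.0, 7.7]
t 6.35 local now -96.8 -4.9 31.4 F [-4.8  1.   7.7] w 0.0548
shift total(units, target axes) [ 0.673  0.026 -0.019] turn [-0.0002  0.0009  0.0001]
angle from paddle 0.471 8409
flap 0.426
tail top x [-87.3 -79.4 -74. ]
block x [-74.2 -22.4  -7. ]
```

```bash
python3 -m creep '{"translation":[[0.06,0.01,0],[0.06,0,0],[0.06,0,0],[0.06,0,0],[0.06,0,0]],"turn":[[0,0,0],[0,0,0],[0,0,0],[0,0,0],[0,0,0]],"grip":[0.63,0.63,0.63,0.63,0.63]}' | sed -n 2,4p;python3 to.py -43 -7 33; python3 chk.py -40
```

```text
tool_pos: [0.5936, 0.0027, 0.0313]
tool_rot: [-179.9, 0.3, 4.5]
force: [-6.5, 1.0, 7.4]
t 7.08 local now -73.9 -5.4 31.3 F [-6.5  1.   7.4] w 0.0546
shift total(units, target axes) [ 0.386  0.02  -0.022] turn [-0.0003  0.0016  0.0001]
angle from paddle 0.48 4701
flap 0.283
tail top x [-64.5 -56.5 -51.1]
block x [-51.5  -8.3  -0.3]
```

```bash
python3 -m creep '{"translation":[[0.07,0,0],[0.07,0,0],[0.07,0,0],[0.07,0,0],[0,0,0]],"turn":[[0,0,0],[0,0,0],[0,0,0],[0,0,0],[0,0,0]],"grip":[0.63,0.63,0.63,0.63,0.63]}' | sed -n 2,4p;python3 to.py -43 -7 33; python3 chk.py -20
```

```text
tool_pos: [0.6168, 0.0047, 0.0314]
tool_rot: [-179.9, 0.2, 4.5]
force: [-4.1, 2.1, 7.4]
t 7.8 local now -50.5 -5.2 31.4 F [-4.1  2.1  7.4] w 0.0546
shift total(units, target axes) [ 0.094  0.022 -0.02 ] turn [-0.0004  0.001   0.0002]
angle from paddle 0.474 2047
flap 0.042
tail top x [-41.2 -33.1 -27.6]
block x [-33.5 -27.9 -27.4]
```

```bash
python3 -m creep '{"translation":[[0.03,0,0],[0.03,0,0],[0.03,0,0],[0.03,0,0],[0,0,0]],"turn":[[0,0,0],[0,0,0],[0,0,0],[0,0,0],[0,0,0]],"grip":[0.63,0.63,0.63,0.63,0.63]}' | sed -n 2,4p;python3 to.py -43 -7 33; python3 chk.py -15
```

```text
tool_pos: [0.6222, 0.005, 0.0313]
tool_rot: [-180.0, 0.7, 4.5]
force: [-16.2, 0.4, 15.3]
t 8.53 local now -45.1 -5.4 31.3 F [-16.2   0.4  15.3] w 0.0551
shift total(units, target axes) [ 0.027  0.02  -0.022] turn [-0.0001  0.0038 -0.0002]
angle from paddle 0.484 1419
flap -0.017
tail top x [-44.3 -27.8 -22.4]
block x [-23.2 -22.6 -22.2]
```

```bash
python3 -m creep '{"translation":[[0.03,0,0],[0.02,0,0],[0,0,0]],"turn":[[0,0,0],[0,0,0],[0,0,0]],"grip":[0.63,0.63,0.63]}' | sed -n 2,4p;python3 to.py -50 -7 33; python3 chk.py -15
```

```text
tool_pos: [0.6222, 0.0049, 0.0312]
tool_rot: [180.0, 1.2, 4.4]
force: [-25.2, -0.6, 23.7]
t 9.0 local now -45.1 -5.5 31.2 F [-25.2  -0.6  23.7] w 0.0546
shift total(units, target axes) [-0.061  0.019 -0.023] turn [ 0.0001  0.0066 -0.0005]
angle from paddle 0.489 1405
flap -1.045
tail top x [-38.4 -27.6 -22.4]
block x [-23.1 -22.6 -22.1]
```

Carrier is firmly on the stop. Back off behind the tail while holding the paddle, then rise.

```bash
python3 -m creep '{"translation":[[-0.08,0,0],[-0.1,0,0],[-0.1,0,0],[-0.1,0,0],[0,0,0]],"turn":[[0,0,0],[0,0,0],[0,0,0],[0,0,0],[0,0,0]],"grip":[0.63,0.63,0.63,0.63,0.63]}' | sed -n 2,4p;python3 to.py -60 -7 60
python3 -m creep '{"translation":[[0,0,-0.05],[0,0,-0.05],[0,0,-0.05],[0,0,-0.05],[0,0,-0.05]],"turn":[[0,0,0],[0,0,0],[0,0,0],[0,0,0],[0,0,0]],"grip":[0.63,0.63,0.63,0.63,0.63]}' | sed -n 2,4p
python3 -m creep '{"translation":[[0,0,-0.15],[0,0,-0.3],[0,0,-0.4],[0,0,-0.4],[0,0,-0.3]],"turn":[[0,0,0],[0,0,0],[0,0,0],[0,0,0],[0,0,0]],"grip":[0.63,0.63,0.63,0.63,0.63]}' | sed -n 2,4p
python3 -m creep '{"translation":[[-0.3,0,-0.1],[-0.3,0,0],[-0.3,0,0],[-0.2,0,0],[0,0,0]],"turn":[[0,0,0],[0,0,0],[0,0,0],[0,0,0],[0,0,0]],"grip":[0.63,0.63,0.63,0.63,0.63]}' | sed -n 2,4p
python3 chk.py -150
python3 - <<'E'
from h import *
snap('wrist','w2')
c=env.read_camera('scene'); f=c['frame'][170:310,210:370,::-1]
cv2.imwrite('pics/s2.png',cv2.resize(f,None,fx=4.5,fy=4.2,interpolation=cv2.INTER_CUBIC))
E
```

```text
tool_pos: [0.6047, 0.0035, 0.0338]
tool_rot: [-179.9, -0.5, 4.5]
force: [2.5, 1.5, 7.0]
t 9.72 local now -62.7 -5.5 33.8 F [2.5 1.5 7. ] w 0.0547
shift total(units, target axes) [ 0.034  0.019 -0.328] turn [-0.0003 -0.0025 -0.0001]
tool_pos: [0.6001, 0.0011, 0.0505]
tool_rot: [180.0, 0.2, 4.4]
force: [-0.6, -0.4, 0.1]
tool_pos: [0.6017, 0.0019, 0.1775]
tool_rot: [180.0, -0.1, 4.5]
force: [-0.1, 0.5, 0.0]
tool_pos: [0.5131, -0.0051, 0.1838]
tool_rot: [179.9, -0.0, 4.4]
force: [0.0, 0.2, -0.6]
angle from paddle -0.004 7635
flap -0.008
tail top x [-34.6 -29.  -23.1]
block x [-34.9 -34.4 -34.1]
```

View pics/w2.png

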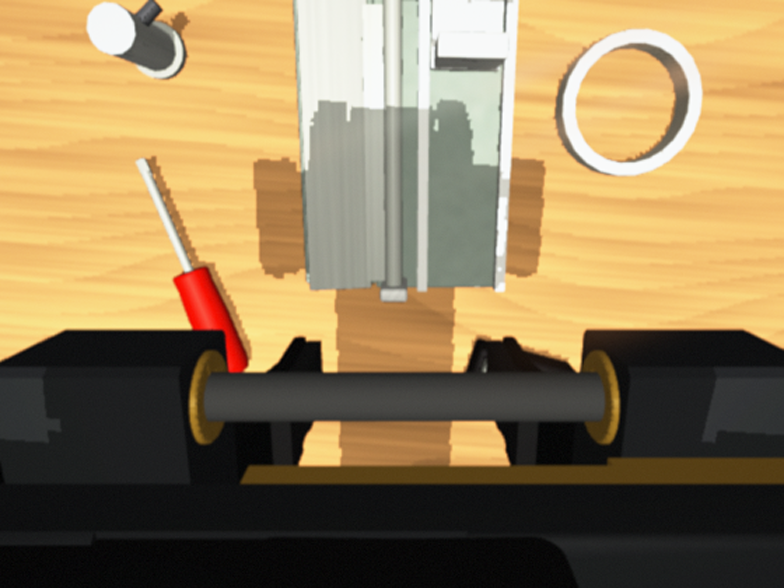

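View pics/s2.png

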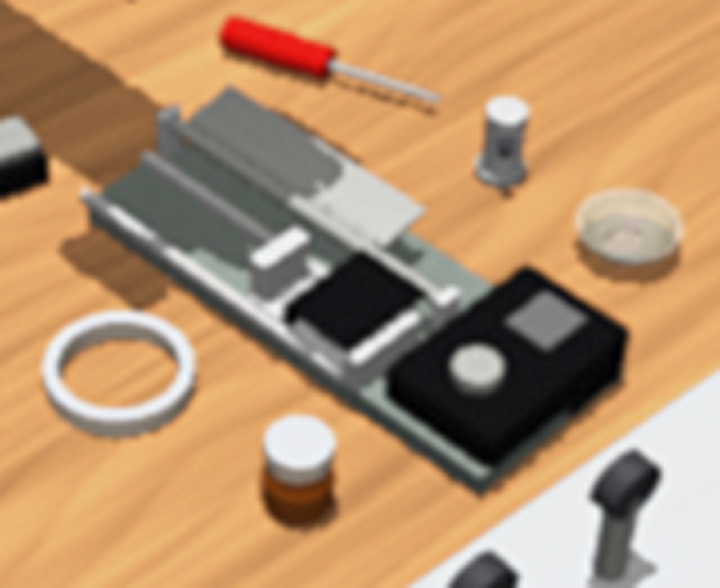

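Both pictures show the cover shut over the carrier, with the tail just outside it (wrist (470,50), scene crop (280,260)). The bystanders in view haven't moved.

```bash
python3 -c "
from cell import env; print(env.sign_off())"
```

```text
the job is handed in; nothing more can be done
None
```

The carrier is against the end stop with the cover sprung shut over it, the fingers are clear, the bystanders near the loader look unmoved in the last pictures, and I handed the job in at about 12 s of robot time.

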